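# Clamp a block in the quick-set holding fixture

## Robot

A 6-joint arm with a two-finger parallel gripper is mounted at the origin on the work surface. World frame = base frame: x ahead of the robot, y to its left, z up, the work surface at z = 0. Lengths are in m, angles in degrees, forces in N, time in s.
With the tool pointing down it reaches from about 0.25 to 0.725 m from the base axis. Payload 9.7 kg.
Tool frame: the origin (TCP) lies on the centre line of the jaws, within the pads' length; the fingertips stand 17 mm ahead of it and the grasp point (between the pads) lies 2 mm behind it (bot.nose_length is the distance from the TCP to the fingertips, in m); x points along the fingers, y is the direction in which the jaws open and shut, and the axes are right-handed (so a half turn about x gives the same grasp; the last joint's range is limited). The gripper opens to 85 mm and grips with 20 to 120 N. Pads are 22 mm wide; open, the fingers measure 114 mm over their backs; the gripper's body (76 mm by 85 mm) begins 54 mm behind the grasp point. The pads swing forward as they close: fully open they stand 13 mm farther back than shut.
Start: joints at [-73.052, 4.979, 10.078, 95.1, 0, 90], TCP at [0.16, -0.526, 0.248] pointing down, gripper open.
Joint ranges: [-179.16, 179.16], [-48.56, 103.87], [-65.8, 70.77], [-126.05, 130.52], [-82.76, 87.17], [-180, 180]. Speed limits (degrees/s): [127.2, 127.2, 147.25, 180, 180, 180].

## Interface

Orientations are given as [roll, pitch, yaw] about the fixed x, y, z axes, in that order (R = Rz(yaw) Ry(pitch) Rx(roll)).
In Python, from workcell import bot, viewer, ticket gives the robot as it stands.
- The arm moves only by the tool jog_arm, never from a script. Its argument "deltas" is a list of rows, each an object of numbers: "fingers": the opening, from 0 (shut) to 1 (fully open); "x", "y", "z": the shift along the world's x, y, z in mm; "twist": the turn about the world's z in degrees. A call has 1 to 10 rows; each row is the pose to reach, as a shift and turn from the pose measured when the call began; what a row does not reach only later rows make up. A row lasts 1/10 s, in which the tool goes at most 50 mm and 8.59 degrees, less where a joint would pass 70% of its speed; a pose out of reach is approached as far as the arm can. A call with a gripper value outside its range is refused whole. The fingers move at their own pace and stop on an object; "grip_force" is the grip in N (left out, the last holds). Time passes only in rows, so rows that repeat a pose let the fingers close. It gives the time, the measured TCP pose, the force and the opening at its end, in the units of the state.
- bot.get_obs(): the state, without advancing time (a new reading comes with each control period).
- viewer.camera(name): name is "side" or "top"; returns a dict with "image" (420x560x3 uint8, red, green, blue), "fovy" (degrees; the focal length in pixels is half the picture's height over the tangent of half this angle, whatever the lens; pixels are square), "cx", "cy" (the principal point, pixels), "D" ([k1, k2, p1, p2, k3] as OpenCV has them; the pictures are not rectified), "world_to_cam" (4x4, takes a point from world to camera coordinates). Camera axes: x right, y down, z forward; pixel columns grow to the right and rows downward; lengths in m; the calibration is good to about 2 mm. A picture is of the moment at which its call begins. There is no depth.
- ticket.job_done(): hands the job in, once; it reports no verdict.
The state is a dict: "time": time; "q": joint angles; "qd": joint speeds; "joint_efforts": joint torques, N m; "ee_pos": TCP position; "tcp_rot": TCP orientation; "wrist_force": force on the tool from outside, world axes, zero at the start; "torque": the same for the moment, N m; "opening": finger opening in m.
Only numpy, scipy, OpenCV 4.12 (cv2) and the standard library are available. Lean on these libraries where they do the work, as an engineer would, in place of code of your own. Each camera call takes 0.05 s, during which the arm holds its last target.

## Task

In the holding fixture on the bench, lift the release bar and, keeping it up, slide the carriage along so that its jaw pushes the aluminium block up against the sprung pad and presses on it with about 12 N. Then let the bar down and let go, so that the pawl drops fully into the nearest notch and the block stays clamped at about that pressure (a notch step is about 7 N). Ease it along: never press the jaw or force the pawl against the teeth hard (20 N or more), and leave the other things on the bench alone.

Things in the scene. Friction and masses are not known exactly. Their poses are not given: they have to be found in the camera images.
- fixture: Holding fixture fixed on the bench: dark steel plate 420 x 150 x 16 mm (x -200 to +220, y +-75). Origin on the bench under it; x along the slide towards the sprung pad, z up. Guides at y = +-24 mm (10 wide, 12 high) keep the block in line. Toothed rack along y = -62 mm: floor at height 24, square teeth to height 34 mm.
- carriage (a joint): Slide of the blue carriage (76 x 98 mm, top 62 mm high) along fixture x, m, 0 to 0.19, growing towards the pad; friction 2 N plus 25 N per m/s. Starts parked in the toothless part of the rack (under 0.05), pawl down. Pawl mid-notch at 0.062, 0.074 ... 0.182 (every 12 mm); teeth 4 mm, gaps 8 mm, pawl 5 mm thick: 1.5 mm play either way when locked.
- release_bar (a joint): Lift of the release bar, m: 0 fully down (pawl in a notch or in the parking gap), 0.018 the upper stop. The pawl clears the teeth above 0.008; let down on a tooth it stays at about 0.008. A spring and the weight pull it down with about 7 N at 0, 9.5 N at the top.
- bar_center (a point): Centre of the release bar: level steel bar across the carriage, 14 mm thick along the slide, 16 mm high, 120 mm long along fixture y, at fixture x = -140 mm + carriage joint, y = 0, height 100 mm when down. 10 mm guide rods 36 mm either side of its centre carry it (collars at the carriage to height 68); between them it is free below down to the carriage. The carriage is moved by this bar.
- pawl: Dark upright steel blade 5 x 12 x 66 mm fixed to the release bar at the fixture's -y end; it drops between the teeth of the rack. Origin at the bar's centre.
- jaw: Steel jaw fixed to the front of the carriage, 70 mm wide, face 50 mm ahead (+x) of the bar's centre, top at height 64 mm. Origin on the bench under the bar's centre; moves with the carriage. It faces the sprung pad, a steel plate on a blue post past the block, whose place is not measured: its face rests 65 to 130 mm along fixture x. It yields at 3 N, then 0.6 N more per mm, up to 25 mm.
- block_center (a point): Centre of the loose aluminium block, 60 mm long along the slide, 34 wide, 30 high, about 0.17 kg, two drilled holes in its top. It lies on the plate between the guides, between jaw and pad (centre at height 31 mm), with a gap to both. Pushing it alone takes 1 to 2 N.
- screwdriver: Bystander: a screwdriver lying on the bench.
- spray_can: Bystander: a small grey can, 52 mm across, 120 mm high, standing.
- steel_collar: Bystander: a steel collar 70 mm across, 25 mm high, lying flat.
Things that resemble listed ones, but are neither listed nor needed, are in the scene too. Of the things shaped like the part that bears block_center, the aluminium one is meant.

How it is judged (in metres and radians):
On the way, in this order (a step that is already met when the one before it is completed fails the run):
1. the release bar is held up while the carriage leaves its parking gap (value of joint release_bar above 0.0085 m and value of joint carriage above 0.058 m and contact force between jaw and anything else below 4 N), for 0.1 s.
2. with the bar still up, the jaw presses the block against the sprung pad with more than 6 N (value of joint release_bar above 0.0085 m and contact force between jaw and anything else above 6 N), for 0.2 s.
At the end, for the whole second after the job is handed in: the release bar is fully down (within 3 mm), so the pawl sits in a notch; the carriage is still, the block lies flat on the plate between jaw and pad, and the jaw presses on it with 3 to 19 N (value of joint release_bar below 0.003 m and value of joint carriage above 0.09 m and contact force between jaw and anything else between 3 and 19 N and not (velocity of joint carriage above 0.005 m/s) and not (velocity of joint carriage below -0.005 m/s) and z of block_center in the frame of fixture below 0.035 m and angle between block_center's own z axis and vertical below 0.08 rad); the robot touches nothing.
It fails at once if the jaw presses with more than 24 N (contact force between jaw and anything else above 24 N).
It fails at once if the pawl is forced against the rack with more than 25 N (contact force between pawl and fixture above 25 N).
It fails at once if the screwdriver is moved more than 20 mm (distance of screwdriver from where it was at the start of the episode above 0.02 m).
It fails at once if the spray can is moved more than 20 mm (distance of spray_can from where it was at the start of the episode above 0.02 m).
It fails at once if the steel collar is moved more than 20 mm (distance of steel_collar from where it was at the start of the episode above 0.02 m).
It also fails if it takes over 61 s, if anything falls off the work surface, if the arm or the gripper's body presses on something with over 40 N, if the wrist force passes 120 N, or if a joint passes its speed limit or range.

## Working session

There is one attempt and no reset: what is moved stays moved. The work goes in short steps, Python scripts to look and compute and a tool call to move; the robot and the scene stay as the last step left them, time stands still between calls to the robot, and variables do not carry over. Pictures are saved under pics/ and viewed, and the job is handed in when it is done.

Besides the shell and the picture viewer there is one more tool, called after "Request:" by a JSON object that holds its "fn" and its "kwargs". jog_arm: Moves the arm, as the interface text tells. Its arguments: {"type":"object","properties":{"deltas":{"type":"array"},"grip_force":{"type":"number"}},"required":["deltas"]}

```bash
mkdir -p pics; ls
python3 - <<'E'
from workcell import bot, viewer
import cv2, numpy as np
for n in ("side","top"):
    c=viewer.camera(n); cv2.imwrite(f"pics/{n}0.png",cv2.cvtColor(c["image"],cv2.COLOR_RGB2BGR))
    print(n,c["fovy"],c["cx"],c["cy"],c["D"]);print(np.round(c["world_to_cam"],4))
print(bot.get_obs())
E
```

```text
pics
side 48.80300266654669 282.3375155563356 206.91473884085855 [-0.10380077  0.          0.          0.          0.        ]
[[-0.9431 -0.3323  0.0123  0.5237]
 [-0.2479  0.678  -0.692   0.1645]
 [ 0.2216 -0.6557 -0.7218  1.2713]
 [ 0.      0.      0.      1.    ]]
top 52.20038805733608 285.5620514169599 212.89908757563015 [-0.08852289  0.          0.          0.          0.        ]
[[-0.0133 -0.9999 -0.011   0.0563]
 [-0.9911  0.0146 -0.1326  0.554 ]
 [ 0.1327  0.0092 -0.9911  1.0314]
 [ 0.      0.      0.      1.    ]]
{'time': 0.1, 'q': array([-7.30499546e+01,  5.00752215e+00,  1.00377366e+01,  9.50999284e+01,
        4.91941400e-04,  8.99994169e+01]), 'qd': array([-0.0860277 , -0.02359929,  0.12985444,  0.01079265, -0.05013944,
        0.05961027]), 'joint_efforts': array([ 7.00730482e-06, -5.21559978e+01,  4.65654874e+01,  1.59374432e-02,
        4.20799097e-05, -2.28621440e-05]), 'ee_pos': array([ 0.16029086, -0.52591948,  0.24764679]), 'tcp_rot': array([-90.40488775,  89.9302843 , 106.5457404 ]), 'wrist_force': array([-1.07507033,  0.60585162, -0.41783843]), 'torque': array([-2.43187298e-02, -1.54039530e-05,  2.16643961e-02]), 'opening': 0.08532053939802166}
```

View pics/top0.png

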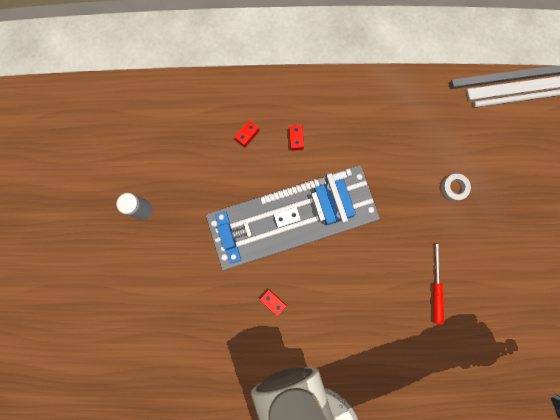

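View pics/side0.png

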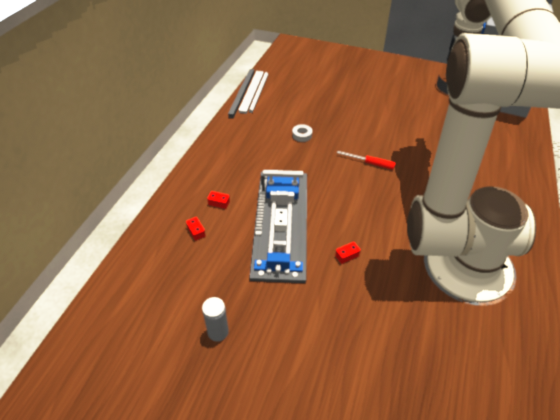

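The top view shows the fixture around (293,217). The release bar is the light strip at about (341,198), the sprung pad is at about (235,232), and the aluminium block is at (288,216). Other block-like things are the red ones at (247,133), (296,137) and (273,302); the choice is the aluminium one between the guides. Next I'll check that in close crops.

Run:
```python
import cv2
a=cv2.imread("pics/top0.png")[155:280,195:390]; cv2.imwrite("pics/topc.png",cv2.resize(a,None,fx=4,fy=4,interpolation=cv2.INTER_CUBIC))
a=cv2.imread("pics/side0.png")[160:285,235:325]; cv2.imwrite("pics/sidec.png",cv2.resize(a,None,fx=4.8,fy=4.8,interpolation=cv2.INTER_CUBIC))
```

```text
(no output)
```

View pics/topc.png

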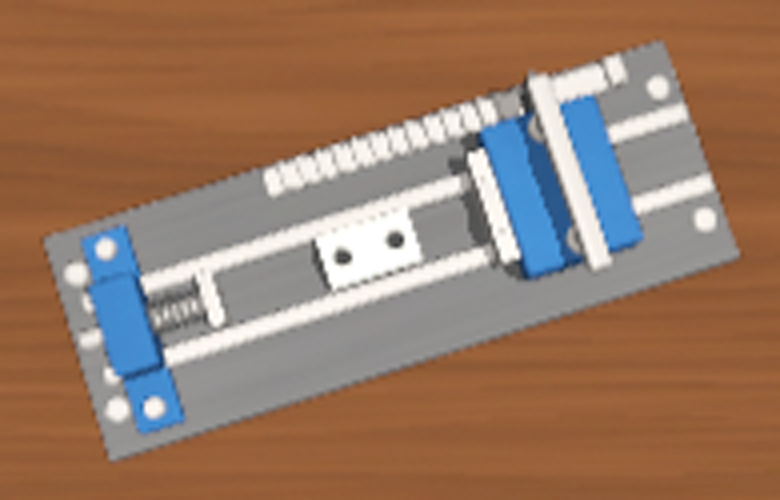

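View pics/sidec.png

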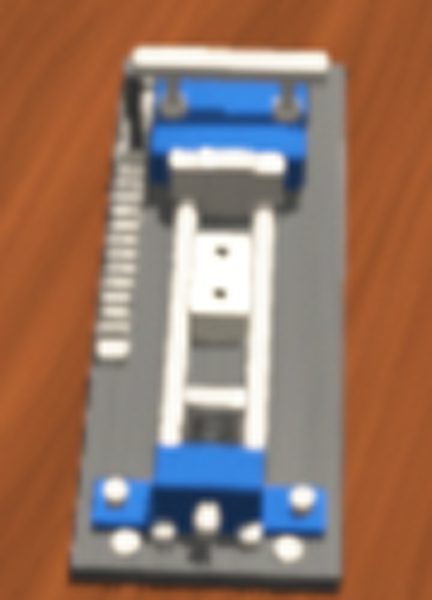

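```bash
cat > h.py <<'E'
import cv2, numpy as np
from workcell import viewer
def cam(c):
    h,w=c["image"].shape[:2]; f=h/2/np.tan(np.radians(c["fovy"]/2))
    return np.array([[f,0,c["cx"]],[0,f,c["cy"]],[0,0,1]]),np.array(c["D"]),np.array(c["world_to_cam"])
def proj(C,P):
    K,D,T=C; return cv2.projectPoints(np.atleast_2d(P).astype(float),cv2.Rodrigues(T[:3,:3])[0],T[:3,3],K,D)[0][:,0]
def ray(C,uv,z):
    K,D,T=C; n=cv2.undistortPoints(np.array([[uv]],float),K,D)[0,0]
    R=T[:3,:3]; o=-R.T@T[:3,3]; d=R.T@np.array([n[0],n[1],1]); return o+d*(z-o[2])/d[2]
def fix2w(p,P):
    P=np.atleast_2d(P); c,s=np.cos(p[2]),np.sin(p[2]); return np.c_[p[0]+c*P[:,0]-s*P[:,1],p[1]+s*P[:,0]+c*P[:,1],P[:,2]]
def w2fix(p,W):
    c,s=np.cos(p[2]),np.sin(p[2]); d=np.array(W[:2])-p[:2]; return np.array([c*d[0]+s*d[1],-s*d[0]+c*d[1]])
E
python3 - <<'E'
from h import *
from scipy.optimize import least_squares
ct=cam(viewer.camera("top")); cs=cam(viewer.camera("side"))
t=lambda u,v:((u+.5)/4-.5+195,(v+.5)/4-.5+155)
s=lambda u,v:((u+.5)/4.8-.5+235,(v+.5)/4.8-.5+160)
m=.001
P=np.array([[220,-75,16],[-200,-75,16],[-200,75,16],[220,75,16]])*m
UT=np.array([t(45,238),t(662,40),t(738,257),t(110,460)])
US=np.array([s(72,572),s(342,575),s(347,68)]);PS=P[[0,3,2]]
f=lambda p:np.r_[(proj(ct,fix2w(p,P))-UT).ravel(),(proj(cs,fix2w(p,PS))-US).ravel()]
r=least_squares(f,[.45,0,1.7]);p=r.x;print(p,np.degrees(p[2]),np.round(r.fun,1))
np.save("pose.npy",p)
g=lambda C,uv,z:np.round(w2fix(p,ray(C,uv,z))*1e3,1)
for n,uv,z in [("barend-y",t(540,75),.108),("barend+y",t(600,268),.108),("jawface",t(472,152),.064),("jaw2",t(502,262),.064),("padtop",t(200,268),.05),("pad2",t(222,325),.05),("block",t(368,247),.046),("bl corner",t(316,238),.046),("br",t(421,262),.046)]: print(n,g(ct,uv,z),np.round(ray(ct,uv,z),4))
for n,uv,z in [("S bar l",s(133,58),.108),("S bar r",s(328,60),.108),("S jaw",s(170,165),.064),("pad",s(188,400),.05),("block",s(220,272),.046)]: print(n,g(cs,uv,z))
for q in (0,.0,.03):
  print(q,fix2w(p,[[-.14+q,0,.1]]))
E
```

```text
[0.55127437 0.02232732 1.86979838] 107.13155553206761 [-0.9 -0.3  0.3 -0.4  0.8  0.1 -0.2  0.6 -0.3 -0.7  0.4  1.  -0.1 -0.5]
barend-y [-101.4  -59.2] [ 0.6377 -0.0572  0.108 ]
barend+y [-97.9  59.9] [ 0.5228 -0.0888  0.108 ]
jawface [-53.4 -34.7] [ 0.6002 -0.0185  0.064 ]
jaw2 [-49.4  35.1] [ 0.5323 -0.0352  0.064 ]
padtop [126.9 -19.8] [0.5329 0.1495 0.05  ]
pad2 [124.5  17.9] [0.4975 0.136  0.05  ]
block [24.5 -0.8] [0.5449 0.046  0.046 ]
bl corner [ 53.3 -16.1] [0.5509 0.078  0.046 ]
br [-3.7 18.1] [0.5351 0.0134 0.046 ]
S bar l [-97.4 -60.9]
S bar r [-102.    59.3]
S jaw [-49.3 -35.6]
pad [125.  -15.3]
block [22.  -1.6]
0 [[ 0.59251371 -0.11146101  0.1       ]]
0.0 [[ 0.59251371 -0.11146101  0.1       ]]
0.03 [[ 0.58367671 -0.08279208  0.1       ]]
```

Run:
```python
from h import *
from workcell import bot
from scipy.spatial.transform import Rotation as R
o=bot.get_obs(); M=R.from_euler('xyz',o["tcp_rot"],degrees=True).as_matrix(); print(M.round(3)); a=np.degrees(np.arctan2(M[1,1],M[0,1]));print("y ang",a, "twist", (107.13-a+90)%180-90)
p=np.load("pose.npy"); b=fix2w(p,[[-.0998,0,.1]])[0]; print(b,(b-o["ee_pos"])*1e3, bot.nose_length)
```

```text
[[-0.     0.291 -0.957]
 [ 0.001 -0.957 -0.291]
 [-1.    -0.001 -0.   ]]
y ang -73.05321798216198 twist 0.1832179821619775
[ 0.58067213 -0.07304465  0.1       ] [ 420.37176094  452.95808704 -147.86179165] 0.017
```

Request:
{"fn": "jog_arm", "kwargs": {"deltas": [{"x": 25, "y": 27, "z": 0, "fingers": 1}, {"x": 50, "y": 54}, {"x": 80, "y": 86}, {"x": 110, "y": 118}, {"x": 140, "y": 150}, {"x": 170, "y": 183}, {"x": 200, "y": 215}, {"x": 230, "y": 248}, {"x": 260, "y": 280}, {"x": 290, "y": 312}]}}

```text
validation failed for argument at $.de...
```

Run:
```python
from workcell import bot
o=bot.get_obs(); print(o["time"],o["ee_pos"],o["tcp_rot"],o["q"].round(1))
```

```text
0.2 [ 0.16030037 -0.52600274  0.24786179] [-91.69186134  89.95419328 105.25492013] [-73.1   5.   10.1  95.1   0.   90. ]
```

Request:
{"fn": "jog_arm", "kwargs": {"deltas": [{"x": 25, "y": 27, "z": 0, "twist": 0, "fingers": 1}, {"x": 50, "y": 54, "z": 0, "twist": 0, "fingers": 1}, {"x": 80, "y": 86, "z": 0, "twist": 0, "fingers": 1}, {"x": 110, "y": 118, "z": 0, "twist": 0, "fingers": 1}, {"x": 140, "y": 150, "z": 0, "twist": 0, "fingers": 1}, {"x": 170, "y": 183, "z": 0, "twist": 0, "fingers": 1}, {"x": 200, "y": 215, "z": 0, "twist": 0, "fingers": 1}, {"x": 230, "y": 248, "z": 0, "twist": 0, "fingers": 1}, {"x": 260, "y": 280, "z": 0, "twist": 0, "fingers": 1}, {"x": 290, "y": 312, "z": 0, "twist": 0, "fingers": 1}]}}

```text
time: 1.2
ee_pos: [0.4512, -0.2124, 0.2479]
tcp_rot: [-106.3, 90.0, 90.6]
wrist_force: [0.3, -1.2, -0.4]
opening: 0.0853
```

Request:
{"fn": "jog_arm", "kwargs": {"deltas": [{"x": 30, "y": 32, "z": 0, "twist": 0, "fingers": 1}, {"x": 60, "y": 65, "z": 0, "twist": 0, "fingers": 1}, {"x": 90, "y": 97, "z": 0, "twist": 0, "fingers": 1}, {"x": 115, "y": 124, "z": -20, "twist": 0, "fingers": 1}, {"x": 129.5, "y": 139.4, "z": -50, "twist": 0.2, "fingers": 1}, {"x": 129.5, "y": 139.4, "z": -80, "twist": 0.2, "fingers": 1}, {"x": 129.5, "y": 139.4, "z": -90, "twist": 0.2, "fingers": 1}, {"x": 129.5, "y": 139.4, "z": -90, "twist": 0.2, "fingers": 1}]}}

```text
time: 2.0
ee_pos: [0.5798, -0.073, 0.1566]
tcp_rot: [-34.8, 89.8, 162.3]
wrist_force: [-0.1, 0.1, -0.3]
opening: 0.0854
```

Run:
```python
from h import *
from workcell import bot
o=bot.get_obs(); print(o["time"],o["ee_pos"],o["tcp_rot"],o["q"].round(1))
a=[]
for n,(x,y,w,h) in (("top",(225,140,187,140)),("side",(210,110,187,140))):
    im=cv2.cvtColor(viewer.camera(n)["image"],cv2.COLOR_RGB2BGR)[y:y+h,x:x+w]
    cv2.imwrite(f"pics/{n}1.png",cv2.resize(im,None,fx=4,fy=4,interpolation=cv2.INTER_CUBIC))
```

```text
2.0 [ 0.57982345 -0.0729946   0.15655621] [-34.81368516  89.82213176 162.33624402] [ -7.2   9.    4.3  85.5   0.  155.7]
```

View pics/top1.png

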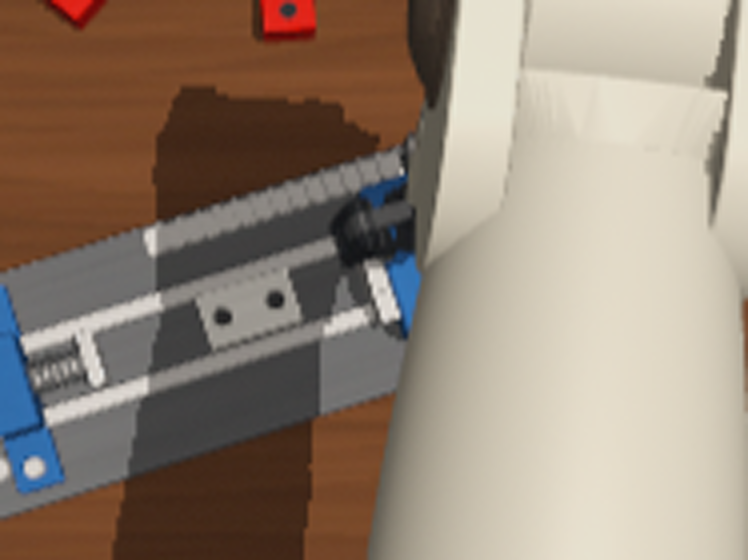

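View pics/side1.png

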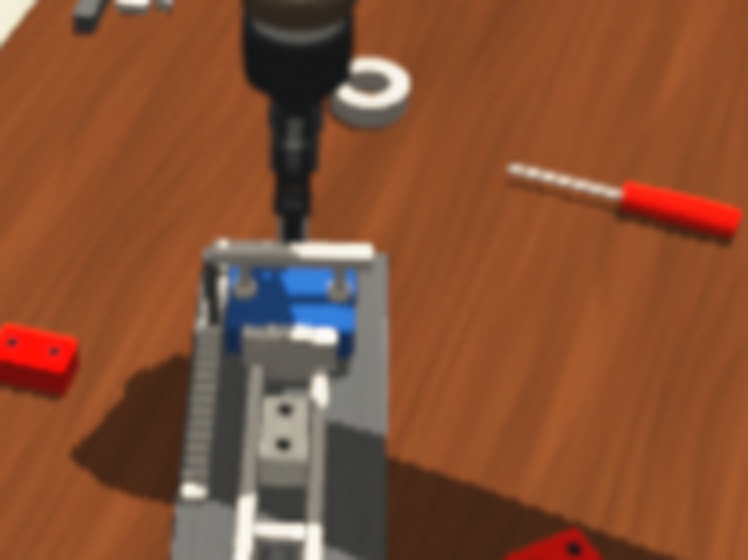

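The side view shows the gripper (292,230) centred over the bar, which spans 215–372 between the rods at 243 and 338. Next I go down around the bar.

Request:
{"fn": "jog_arm", "kwargs": {"deltas": [{"x": 0.8, "y": 0, "z": -15, "twist": 0, "fingers": 1}, {"x": 0.8, "y": 0, "z": -30, "twist": 0, "fingers": 1}, {"x": 0.8, "y": 0, "z": -45, "twist": 0, "fingers": 1}, {"x": 0.8, "y": 0, "z": -55, "twist": 0, "fingers": 1}, {"x": 0.8, "y": 0, "z": -58.5, "twist": 0, "fingers": 1}, {"x": 0.8, "y": 0, "z": -58.5, "twist": 0, "fingers": 1}, {"x": 0.8, "y": 0, "z": -58.5, "twist": 0, "fingers": 1}]}}

```text
time: 2.8
ee_pos: [0.5819, -0.0735, 0.1013]
tcp_rot: [173.0, 89.9, 10.1]
wrist_force: [0.6, -0.1, -0.5]
opening: 0.0854
```

Request:
{"fn": "jog_arm", "kwargs": {"deltas": [{"x": 0, "y": 0, "z": 0, "twist": 0, "fingers": 0.5}, {"x": 0, "y": 0, "z": 0, "twist": 0, "fingers": 0.35}, {"x": 0, "y": 0, "z": 0, "twist": 0, "fingers": 0.3}, {"x": 0, "y": 0, "z": 0, "twist": 0, "fingers": 0.25}, {"x": 0, "y": 0, "z": 0, "twist": 0, "fingers": 0.25}], "grip_force": 40}}

```text
time: 3.3
ee_pos: [0.5819, -0.0735, 0.1014]
tcp_rot: [172.7, 89.9, 9.8]
wrist_force: [0.5, 0.0, 0.0]
opening: 0.0212
```

Request:
{"fn": "jog_arm", "kwargs": {"deltas": [{"x": 0, "y": 0, "z": 0, "twist": 0, "fingers": 0.2}, {"x": 0, "y": 0, "z": 0, "twist": 0, "fingers": 0.17}, {"x": 0, "y": 0, "z": 0, "twist": 0, "fingers": 0.1}, {"x": 0, "y": 0, "z": 0, "twist": 0, "fingers": 0.1}, {"x": 0, "y": 0, "z": 0, "twist": 0, "fingers": 0}, {"x": 0, "y": 0, "z": 0, "twist": 0, "fingers": 0}, {"x": 0, "y": 0, "z": 0, "twist": 0, "fingers": 0}]}}

```text
time: 4.0
ee_pos: [0.5819, -0.0735, 0.1015]
tcp_rot: [172.2, 89.9, 9.3]
wrist_force: [-1.2, 0.4, 2.3]
opening: 0.0134
```

Request:
{"fn": "jog_arm", "kwargs": {"deltas": [{"x": 0, "y": 0, "z": 3, "twist": 0, "fingers": 0}, {"x": 0, "y": 0, "z": 6, "twist": 0, "fingers": 0}, {"x": 0, "y": 0, "z": 9, "twist": 0, "fingers": 0}, {"x": 0, "y": 0, "z": 12, "twist": 0, "fingers": 0}, {"x": 0, "y": 0, "z": 14, "twist": 0, "fingers": 0}, {"x": 0, "y": 0, "z": 14, "twist": 0, "fingers": 0}, {"x": 0, "y": 0, "z": 14, "twist": 0, "fingers": 0}]}}

```text
time: 4.7
ee_pos: [0.5819, -0.0734, 0.1153]
tcp_rot: [175.7, 89.9, 12.8]
wrist_force: [3.5, -1.0, -8.7]
opening: 0.0129
```

```bash
cat > st.py <<'E'
from h import *
from workcell import bot
import sys
o=bot.get_obs(); p=np.load("pose.npy"); f=w2fix(p,o["ee_pos"]); w=o["wrist_force"]
u=np.array([np.cos(p[2]),np.sin(p[2])]);print("t",round(o["time"],2),"fix xy",(f*1e3).round(2),"z",o["ee_pos"][2].round(4),"F along",(w[:2]@u).round(2),"lat",round(-w[0]*u[1]+w[1]*u[0],2),"Fz",w[2].round(2), "carr",round(f[0]+.14,4),"u",u.round(4))
for n in sys.argv[2:]:
    x,y,ww,h={"top":(195,140,187,140),"side":(210,150,187,140)}[n]
    im=cv2.cvtColor(viewer.camera(n)["image"],cv2.COLOR_RGB2BGR)[y:y+h,x:x+ww]
    cv2.imwrite(f"pics/{n}{sys.argv[1]}.png",cv2.resize(im,None,fx=4,fy=4,interpolation=cv2.INTER_CUBIC))
E
python3 st.py 2 side
```

```text
t 4.7 fix xy [-100.53   -1.02] z 0.1153 F along -2.0 lat -3.07 Fz -8.72 carr 0.0395 u [-0.2946  0.9556]
```

View pics/side2.png

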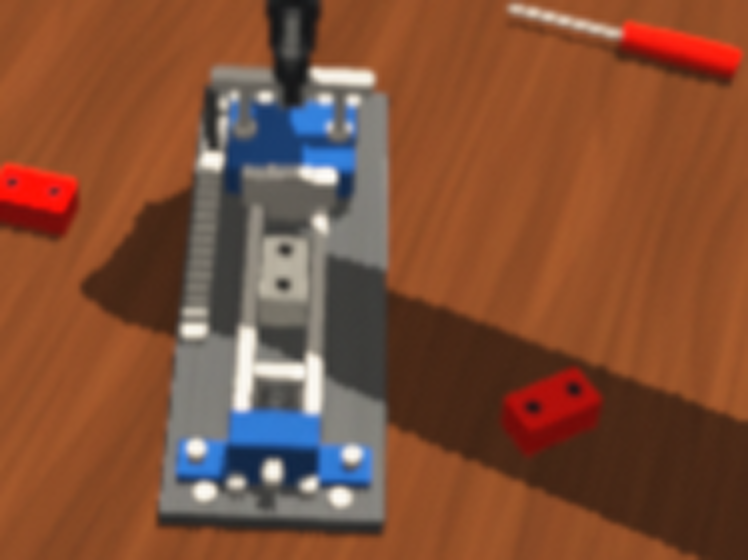

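The bar is up: Fz is -8.7 N after a 14 mm lift, and the bar shows at (292,75) raised with the pawl clear. Now I slide 30 mm, staying off the block.

Request:
{"fn": "jog_arm", "kwargs": {"deltas": [{"x": -1.2, "y": 3.8, "z": 0, "twist": 0, "fingers": 0}, {"x": -2.4, "y": 7.6, "z": 0, "twist": 0, "fingers": 0}, {"x": -3.5, "y": 11.5, "z": 0, "twist": 0, "fingers": 0}, {"x": -4.7, "y": 15.3, "z": 0, "twist": 0, "fingers": 0}, {"x": -5.9, "y": 19.1, "z": 0, "twist": 0, "fingers": 0}, {"x": -7.1, "y": 22.9, "z": 0, "twist": 0, "fingers": 0}, {"x": -8.2, "y": 26.7, "z": 0, "twist": 0, "fingers": 0}, {"x": -8.8, "y": 28.7, "z": 0, "twist": 0, "fingers": 0}, {"x": -8.8, "y": 28.7, "z": 0, "twist": 0, "fingers": 0}]}}

```text
time: 5.65
ee_pos: [0.5728, -0.0441, 0.1152]
tcp_rot: [-157.8, 89.9, 39.3]
wrist_force: [3.9, 2.8, -8.6]
opening: 0.0131
```

```bash
python3 st.py 3
```

```text
t 5.65 fix xy [-69.83  -1.02] z 0.1152 F along 1.5 lat -4.58 Fz -8.64 carr 0.0702 u [-0.2946  0.9556]
```

Request:
{"fn": "jog_arm", "kwargs": {"deltas": [{"x": -0.9, "y": 3.8, "z": 0, "twist": 0, "fingers": 0}, {"x": -2.1, "y": 7.6, "z": 0, "twist": 0, "fingers": 0}, {"x": -3.2, "y": 11.5, "z": 0, "twist": 0, "fingers": 0}, {"x": -4.4, "y": 15.3, "z": 0, "twist": 0, "fingers": 0}, {"x": -5.6, "y": 19.1, "z": 0, "twist": 0, "fingers": 0}, {"x": -6.8, "y": 22.9, "z": 0, "twist": 0, "fingers": 0}, {"x": -7.9, "y": 26.7, "z": 0, "twist": 0, "fingers": 0}, {"x": -9.1, "y": 30.6, "z": 0, "twist": 0, "fingers": 0}, {"x": -10.0, "y": 33.4, "z": 0, "twist": 0, "fingers": 0}, {"x": -10.0, "y": 33.4, "z": 0, "twist": 0, "fingers": 0}]}}

```text
time: 6.65
ee_pos: [0.5624, -0.01, 0.1151]
tcp_rot: [-126.2, 89.9, 70.9]
wrist_force: [-1.6, 0.4, -8.8]
opening: 0.0133
```

```bash
python3 st.py 4
```

```text
t 6.65 fix xy [-34.19  -1.08] z 0.1151 F along 0.84 lat 1.38 Fz -8.8 carr 0.1058 u [-0.2946  0.9556]
```

Request:
{"fn": "jog_arm", "kwargs": {"deltas": [{"x": -1.2, "y": 3.8, "z": 0, "twist": 0, "fingers": 0}, {"x": -2.4, "y": 7.6, "z": 0, "twist": 0, "fingers": 0}, {"x": -3.5, "y": 11.5, "z": 0, "twist": 0, "fingers": 0}, {"x": -4.7, "y": 15.3, "z": 0, "twist": 0, "fingers": 0}, {"x": -5.9, "y": 19.1, "z": 0, "twist": 0, "fingers": 0}, {"x": -7.1, "y": 22.9, "z": 0, "twist": 0, "fingers": 0}, {"x": -8.2, "y": 26.7, "z": 0, "twist": 0, "fingers": 0}, {"x": -9.4, "y": 30.6, "z": 0, "twist": 0, "fingers": 0}, {"x": -10.0, "y": 32.5, "z": 0, "twist": 0, "fingers": 0}, {"x": -10.0, "y": 32.5, "z": 0, "twist": 0, "fingers": 0}]}}

```text
time: 7.65
ee_pos: [0.5522, 0.0232, 0.1151]
tcp_rot: [-113.7, 89.8, 83.5]
wrist_force: [-1.5, 0.1, -8.6]
opening: 0.0129
```

```bash
python3 st.py 5 side top
```

```text
t 7.65 fix xy [ 0.55 -1.09] z 0.1151 F along 0.52 lat 1.36 Fz -8.55 carr 0.1405 u [-0.2946  0.9556]
```

View pics/side5.png

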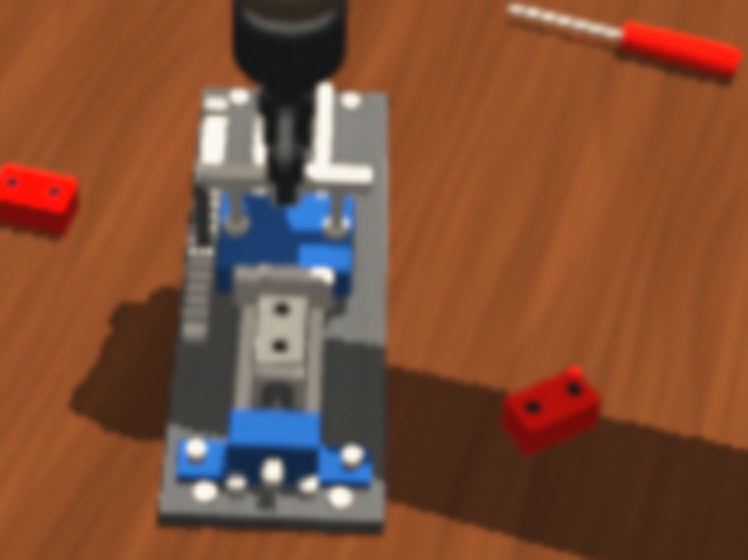

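View pics/top5.png

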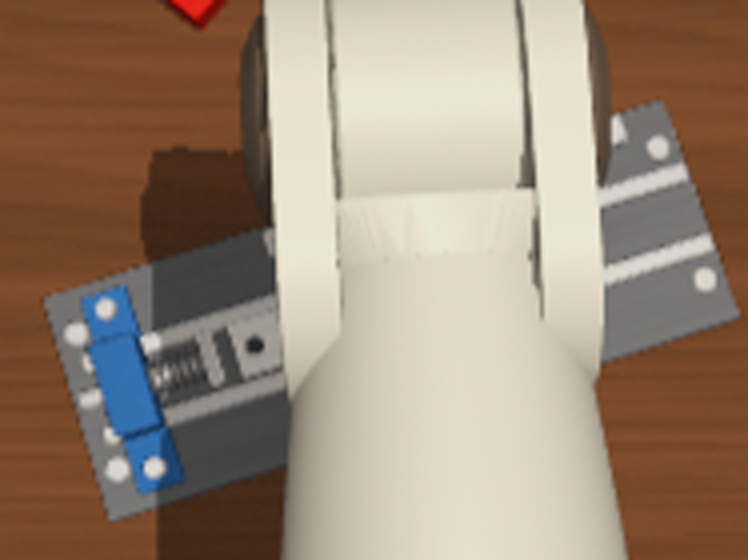

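The block (centre (280,328) in the side crop) is in front of the jaw. In the top crop it is about 10 px (6–9 mm) short of the pad face. I continue in small steps.

Request:
{"fn": "jog_arm", "kwargs": {"deltas": [{"x": -0.6, "y": 1.9, "z": 0, "twist": 0, "fingers": 0}, {"x": -1.2, "y": 3.8, "z": 0, "twist": 0, "fingers": 0}, {"x": -1.2, "y": 3.8, "z": 0, "twist": 0, "fingers": 0}]}}

```text
time: 8.05
ee_pos: [0.551, 0.027, 0.1151]
tcp_rot: [-113.2, 89.8, 84.0]
wrist_force: [-0.1, -1.4, -8.6]
opening: 0.0134
```

```bash
python3 st.py 6
```

```text
t 8.05 fix xy [ 4.56 -1.08] z 0.1151 F along -1.3 lat 0.5 Fz -8.63 carr 0.1446 u [-0.2946  0.9556]
```

Request:
{"fn": "jog_arm", "kwargs": {"deltas": [{"x": -0.6, "y": 1.9, "z": 0, "twist": 0, "fingers": 0}, {"x": -0.6, "y": 1.9, "z": 0, "twist": 0, "fingers": 0}, {"x": -0.6, "y": 1.9, "z": 0, "twist": 0, "fingers": 0}]}}

```text
time: 8.35
ee_pos: [0.5503, 0.029, 0.1151]
tcp_rot: [-111.7, 89.8, 85.5]
wrist_force: [0.5, -1.8, -8.0]
opening: 0.0134
```

```bash
python3 st.py 6
```

```text
t 8.35 fix xy [ 6.66 -1.07] z 0.1151 F along -1.86 lat 0.03 Fz -7.96 carr 0.1467 u [-0.2946  0.9556]
```

Request:
{"fn": "jog_arm", "kwargs": {"deltas": [{"x": -0.6, "y": 1.9, "z": 0, "twist": 0, "fingers": 0}, {"x": -0.6, "y": 1.9, "z": 0, "twist": 0, "fingers": 0}, {"x": -0.6, "y": 1.9, "z": 0, "twist": 0, "fingers": 0}]}}

```text
time: 8.65
ee_pos: [0.5497, 0.0311, 0.1151]
tcp_rot: [-111.5, 89.8, 85.8]
wrist_force: [-0.0, -1.7, -7.8]
opening: 0.0131
```

```bash
python3 st.py 6
```

```text
t 8.65 fix xy [ 8.81 -1.08] z 0.1151 F along -1.59 lat 0.52 Fz -7.84 carr 0.1488 u [-0.2946  0.9556]
```

Request:
{"fn": "jog_arm", "kwargs": {"deltas": [{"x": -0.6, "y": 1.9, "z": 0, "twist": 0, "fingers": 0}, {"x": -0.6, "y": 1.9, "z": 0, "twist": 0, "fingers": 0}, {"x": -0.6, "y": 1.9, "z": 0, "twist": 0, "fingers": 0}]}}

```text
time: 8.95
ee_pos: [0.5492, 0.0329, 0.1151]
tcp_rot: [-114.0, 89.8, 83.2]
wrist_force: [0.8, -3.8, -9.0]
opening: 0.0131
```

```bash
python3 st.py 6
```

```text
t 8.95 fix xy [10.72 -1.09] z 0.1151 F along -3.83 lat 0.33 Fz -8.99 carr 0.1507 u [-0.2946  0.9556]
```

Request:
{"fn": "jog_arm", "kwargs": {"deltas": [{"x": -0.6, "y": 1.9, "z": 0, "twist": 0, "fingers": 0}, {"x": -0.6, "y": 1.9, "z": 0, "twist": 0, "fingers": 0}, {"x": -0.6, "y": 1.9, "z": 0, "twist": 0, "fingers": 0}]}}

```text
time: 9.25
ee_pos: [0.5487, 0.0344, 0.1152]
tcp_rot: [-122.4, 89.8, 74.8]
wrist_force: [1.3, -5.9, -9.0]
opening: 0.0135
```

```bash
python3 st.py 6
```

```text
t 9.25 fix xy [12.28 -1.07] z 0.1152 F along -6.01 lat 0.51 Fz -9.0 carr 0.1523 u [-0.2946  0.9556]
```

Request:
{"fn": "jog_arm", "kwargs": {"deltas": [{"x": -0.6, "y": 1.9, "z": 0, "twist": 0, "fingers": 0}, {"x": -0.6, "y": 1.9, "z": 0, "twist": 0, "fingers": 0}, {"x": -0.6, "y": 1.9, "z": 0, "twist": 0, "fingers": 0}]}}

```text
time: 9.55
ee_pos: [0.5483, 0.0356, 0.1153]
tcp_rot: [-154.9, 89.9, 42.3]
wrist_force: [2.1, -7.6, -8.6]
opening: 0.0131
```

```bash
python3 st.py 6
```

```text
t 9.55 fix xy [13.53 -1.09] z 0.1153 F along -7.88 lat 0.19 Fz -8.62 carr 0.1535 u [-0.2946  0.9556]
```

Request:
{"fn": "jog_arm", "kwargs": {"deltas": [{"x": -0.6, "y": 1.9, "z": 0, "twist": 0, "fingers": 0}, {"x": -0.6, "y": 1.9, "z": 0, "twist": 0, "fingers": 0}, {"x": -0.6, "y": 1.9, "z": 0, "twist": 0, "fingers": 0}]}}

```text
time: 9.85
ee_pos: [0.548, 0.0366, 0.1154]
tcp_rot: [149.0, 89.9, -13.8]
wrist_force: [1.4, -9.3, -8.5]
opening: 0.013
```

```bash
python3 st.py 6
```

```text
t 9.85 fix xy [14.64 -1.1 ] z 0.1154 F along -9.33 lat 1.38 Fz -8.52 carr 0.1546 u [-0.2946  0.9556]
```

Request:
{"fn": "jog_arm", "kwargs": {"deltas": [{"x": -0.6, "y": 1.9, "z": 0, "twist": 0, "fingers": 0}, {"x": -0.6, "y": 1.9, "z": 0, "twist": 0, "fingers": 0}, {"x": -0.6, "y": 1.9, "z": 0, "twist": 0, "fingers": 0}]}}

```text
time: 10.15
ee_pos: [0.5477, 0.0376, 0.1155]
tcp_rot: [120.8, 89.8, -42.1]
wrist_force: [3.1, -10.2, -9.2]
opening: 0.0132
```

```bash
python3 st.py 7 side
```

```text
t 10.15 fix xy [15.59 -1.11] z 0.1155 F along -10.62 lat 0.02 Fz -9.18 carr 0.1556 u [-0.2946  0.9556]
```

View pics/side7.png

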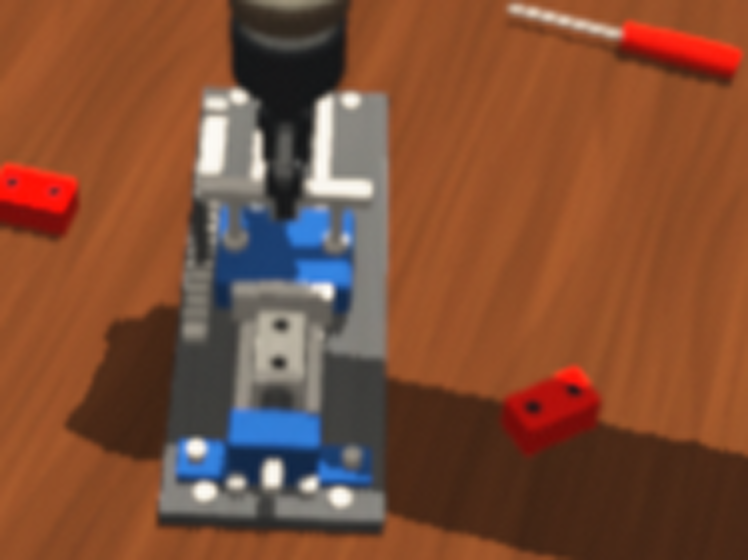

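Contact with the pad came at about carriage 0.150, and the along-slide force is now -10.6 N, which includes carriage and block friction. I go on slowly; the likely notch is 0.170.

Request:
{"fn": "jog_arm", "kwargs": {"deltas": [{"x": -0.6, "y": 1.9, "z": 0, "twist": 0, "fingers": 0}, {"x": -0.9, "y": 2.9, "z": 0, "twist": 0, "fingers": 0}, {"x": -1.2, "y": 3.8, "z": 0, "twist": 0, "fingers": 0}, {"x": -1.5, "y": 4.8, "z": 0, "twist": 0, "fingers": 0}, {"x": -1.5, "y": 4.8, "z": 0, "twist": 0, "fingers": 0}, {"x": -1.5, "y": 4.8, "z": 0, "twist": 0, "fingers": 0}]}}

```text
time: 10.8
ee_pos: [0.5467, 0.0409, 0.1157]
tcp_rot: [109.1, 89.6, -53.9]
wrist_force: [2.6, -12.7, -9.2]
opening: 0.0134
```

```bash
python3 st.py 8
```

```text
t 10.8 fix xy [19.09 -1.11] z 0.1157 F along -12.94 lat 1.24 Fz -9.2 carr 0.1591 u [-0.2946  0.9556]
```

Request:
{"fn": "jog_arm", "kwargs": {"deltas": [{"x": -0.6, "y": 1.9, "z": 0, "twist": 0, "fingers": 0}, {"x": -0.9, "y": 2.9, "z": 0, "twist": 0, "fingers": 0}, {"x": -1.2, "y": 3.8, "z": 0, "twist": 0, "fingers": 0}, {"x": -1.5, "y": 4.8, "z": 0, "twist": 0, "fingers": 0}, {"x": -1.5, "y": 4.8, "z": 0, "twist": 0, "fingers": 0}, {"x": -1.5, "y": 4.8, "z": 0, "twist": 0, "fingers": 0}]}}

```text
time: 11.4
ee_pos: [0.5458, 0.0439, 0.1158]
tcp_rot: [103.3, 89.4, -59.8]
wrist_force: [3.9, -14.6, -9.0]
opening: 0.0129
```

```bash
python3 st.py 8
```

```text
t 11.4 fix xy [22.28 -1.12] z 0.1158 F along -15.1 lat 0.6 Fz -8.98 carr 0.1623 u [-0.2946  0.9556]
```

The slope is about 0.66 N/mm, matching the pad. Net of carriage friction, the jaw presses with about 13 N at carriage 0.162. The nearest notch is 0.158, so I ease back about 4 mm before letting the bar down.

Request:
{"fn": "jog_arm", "kwargs": {"deltas": [{"x": 0.3, "y": -1, "z": 0, "twist": 0, "fingers": 0}, {"x": 0.6, "y": -2, "z": 0, "twist": 0, "fingers": 0}, {"x": 0.9, "y": -3, "z": 0, "twist": 0, "fingers": 0}, {"x": 0.9, "y": -3, "z": 0, "twist": 0, "fingers": 0}]}}

```text
time: 11.8
ee_pos: [0.5467, 0.0408, 0.1158]
tcp_rot: [102.9, 89.4, -60.2]
wrist_force: [1.6, -5.7, -9.5]
opening: 0.0132
```

```bash
python3 st.py 9 side
```

```text
t 11.8 fix xy [18.99 -1.06] z 0.1158 F along -5.91 lat 0.1 Fz -9.52 carr 0.159 u [-0.2946  0.9556]
```

View pics/side9.png

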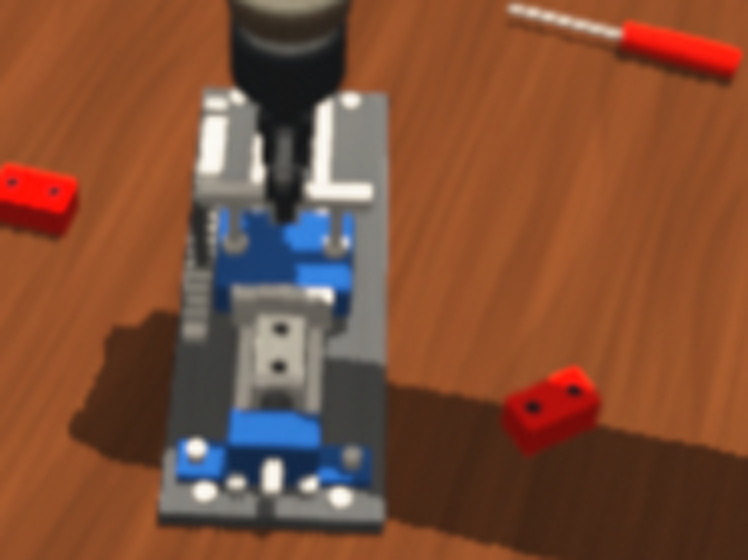

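With friction reversed the reading is 5.9 N, which puts the pad at about 9.4 N at 0.159. Settled against the tooth, the 0.158 notch would leave the jaw at about 6.4 N, and the 0.170 notch about 13.6 N. The second is nearer to 12 N and its peak is about 17.5 N (below 20), so I go to 0.170 gently.

Request:
{"fn": "jog_arm", "kwargs": {"deltas": [{"x": -0.6, "y": 1.9, "z": 0, "twist": 0, "fingers": 0}, {"x": -1.0, "y": 3.3, "z": 0, "twist": 0, "fingers": 0}, {"x": -1.4, "y": 4.5, "z": 0, "twist": 0, "fingers": 0}, {"x": -1.8, "y": 5.7, "z": 0, "twist": 0, "fingers": 0}, {"x": -2.1, "y": 6.7, "z": 0, "twist": 0, "fingers": 0}, {"x": -2.1, "y": 6.7, "z": 0, "twist": 0, "fingers": 0}, {"x": -2.1, "y": 6.7, "z": 0, "twist": 0, "fingers": 0}]}}

```text
time: 12.55
ee_pos: [0.5452, 0.0456, 0.116]
tcp_rot: [99.9, 89.2, -63.3]
wrist_force: [3.6, -16.8, -9.2]
opening: 0.0131
```

```bash
python3 st.py 9
```

```text
t 12.55 fix xy [24.01 -1.07] z 0.116 F along -17.14 lat 1.5 Fz -9.22 carr 0.164 u [-0.2946  0.9556]
```

Request:
{"fn": "jog_arm", "kwargs": {"deltas": [{"x": -0.7, "y": 2.2, "z": 0, "twist": 0, "fingers": 0}, {"x": -1.0, "y": 3.3, "z": 0, "twist": 0, "fingers": 0}, {"x": -1.3, "y": 4.3, "z": 0, "twist": 0, "fingers": 0}, {"x": -1.6, "y": 5.3, "z": 0, "twist": 0, "fingers": 0}, {"x": -1.9, "y": 6.2, "z": 0, "twist": 0, "fingers": 0}, {"x": -1.9, "y": 6.2, "z": 0, "twist": 0, "fingers": 0}, {"x": -1.9, "y": 6.2, "z": 0, "twist": 0, "fingers": 0}, {"x": -1.9, "y": 6.2, "z": 0, "twist": 0, "fingers": 0}]}}

```text
time: 13.35
ee_pos: [0.5441, 0.0493, 0.1163]
tcp_rot: [97.9, 88.9, -65.3]
wrist_force: [4.6, -20.0, -8.6]
opening: 0.0131
```

```bash
python3 st.py 10 side
```

```text
t 13.35 fix xy [27.92 -1.09] z 0.1163 F along -20.48 lat 1.46 Fz -8.6 carr 0.1679 u [-0.2946  0.9556]
```

View pics/side10.png

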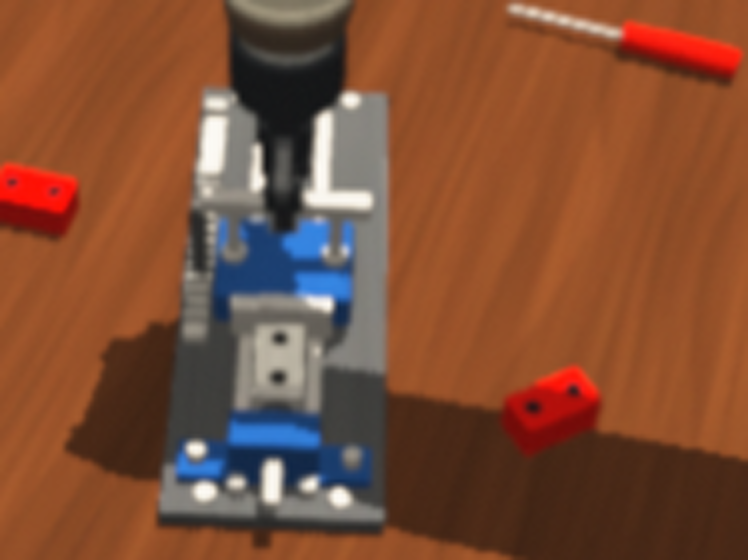

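The along-slide force is 20.5 N, so the jaw is at about 18.5 N. I don't want to push much further, so I check whether the pawl enters here, lowering in small steps and watching Fz.

Request:
{"fn": "jog_arm", "kwargs": {"deltas": [{"x": -0.6, "y": 2.0, "z": -2, "twist": 0, "fingers": 0}, {"x": -0.6, "y": 2.0, "z": -4, "twist": 0, "fingers": 0}, {"x": -0.6, "y": 2.0, "z": -6, "twist": 0, "fingers": 0}, {"x": -0.6, "y": 2.0, "z": -6.5, "twist": 0, "fingers": 0}, {"x": -0.6, "y": 2.0, "z": -6.5, "twist": 0, "fingers": 0}]}}

```text
time: 13.9
ee_pos: [0.5441, 0.0493, 0.11]
tcp_rot: [97.0, 88.6, -66.3]
wrist_force: [3.3, -17.4, -7.6]
opening: 0.0131
```

```bash
python3 st.py 10
```

```text
t 13.9 fix xy [27.9 -1.1] z 0.11 F along -17.59 lat 1.92 Fz -7.55 carr 0.1679 u [-0.2946  0.9556]
```

Request:
{"fn": "jog_arm", "kwargs": {"deltas": [{"x": -0.6, "y": 2.0, "z": -0.5, "twist": 0, "fingers": 0}, {"x": -0.6, "y": 2.0, "z": -1.0, "twist": 0, "fingers": 0}, {"x": -0.6, "y": 2.0, "z": -1.0, "twist": 0, "fingers": 0}]}}

```text
time: 14.2
ee_pos: [0.5441, 0.0494, 0.1093]
tcp_rot: [96.3, 88.4, -67.1]
wrist_force: [4.4, -17.9, -8.1]
opening: 0.0131
```

```bash
python3 st.py 10
```

```text
t 14.2 fix xy [27.94 -1.09] z 0.1093 F along -18.4 lat 1.02 Fz -8.11 carr 0.1679 u [-0.2946  0.9556]
```

Request:
{"fn": "jog_arm", "kwargs": {"deltas": [{"x": -0.6, "y": 2.0, "z": -0.5, "twist": 0, "fingers": 0}, {"x": -0.6, "y": 2.0, "z": -1.2, "twist": 0, "fingers": 0}, {"x": -0.6, "y": 2.0, "z": -1.2, "twist": 0, "fingers": 0}]}}

```text
time: 14.5
ee_pos: [0.5441, 0.0494, 0.1086]
tcp_rot: [96.2, 88.1, -67.3]
wrist_force: [4.2, -18.3, -6.3]
opening: 0.0132
```

```bash
python3 st.py 10
```

```text
t 14.5 fix xy [27.95 -1.1 ] z 0.1086 F along -18.72 lat 1.38 Fz -6.33 carr 0.168 u [-0.2946  0.9556]
```

Request:
{"fn": "jog_arm", "kwargs": {"deltas": [{"x": -0.6, "y": 2.0, "z": -0.5, "twist": 0, "fingers": 0}, {"x": -0.6, "y": 2.0, "z": -1.0, "twist": 0, "fingers": 0}, {"x": -0.6, "y": 2.0, "z": -1.0, "twist": 0, "fingers": 0}]}}

```text
time: 14.8
ee_pos: [0.5441, 0.0494, 0.1081]
tcp_rot: [96.2, 87.9, -67.4]
wrist_force: [3.8, -18.7, -7.4]
opening: 0.0133
```

```bash
python3 st.py 11 side
```

```text
t 14.8 fix xy [27.98 -1.1 ] z 0.1081 F along -19.0 lat 1.85 Fz -7.39 carr 0.168 u [-0.2946  0.9556]
```

View pics/side11.png

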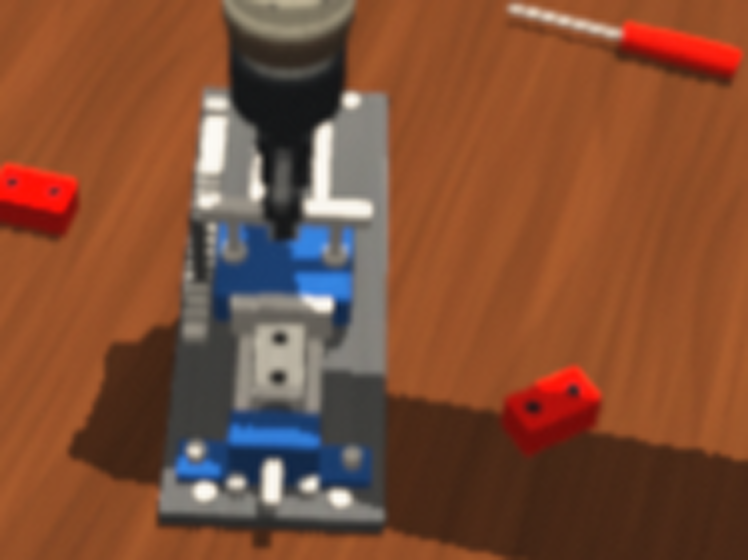

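Fz is still about -7.4 N, 6.6 mm above fully down, so the pawl is below the tooth tops and in the gap. I carry on lowering.

Request:
{"fn": "jog_arm", "kwargs": {"deltas": [{"x": -0.6, "y": 2.0, "z": -1, "twist": 0, "fingers": 0}, {"x": -0.6, "y": 2.0, "z": -1.8, "twist": 0, "fingers": 0}, {"x": -0.6, "y": 2.0, "z": -1.8, "twist": 0, "fingers": 0}]}}

```text
time: 15.15
ee_pos: [0.5441, 0.0495, 0.1069]
tcp_rot: [96.4, 87.7, -67.3]
wrist_force: [3.2, -17.4, -6.8]
opening: 0.0134
```

```bash
python3 st.py 12
```

```text
t 15.15 fix xy [28.07 -1.13] z 0.1069 F along -17.59 lat 2.09 Fz -6.85 carr 0.1681 u [-0.2946  0.9556]
```

Request:
{"fn": "jog_arm", "kwargs": {"deltas": [{"x": -0.6, "y": 1.9, "z": -1, "twist": 0, "fingers": 0}, {"x": -0.6, "y": 1.9, "z": -2, "twist": 0, "fingers": 0}, {"x": -0.6, "y": 1.9, "z": -2.5, "twist": 0, "fingers": 0}, {"x": -0.6, "y": 1.9, "z": -2.5, "twist": 0, "fingers": 0}]}}

```text
time: 15.55
ee_pos: [0.5441, 0.0495, 0.105]
tcp_rot: [96.5, 87.4, -67.2]
wrist_force: [3.4, -16.9, -6.4]
opening: 0.0134
```

```bash
python3 st.py 12
```

```text
t 15.55 fix xy [28.04 -1.17] z 0.105 F along -17.16 lat 1.75 Fz -6.38 carr 0.168 u [-0.2946  0.9556]
```

Request:
{"fn": "jog_arm", "kwargs": {"deltas": [{"x": -0.6, "y": 1.9, "z": -1, "twist": 0, "fingers": 0}, {"x": -0.6, "y": 1.9, "z": -2, "twist": 0, "fingers": 0}, {"x": -0.6, "y": 1.9, "z": -2, "twist": 0, "fingers": 0}]}}

```text
time: 15.85
ee_pos: [0.5441, 0.0495, 0.1036]
tcp_rot: [96.7, 87.2, -67.1]
wrist_force: [3.9, -17.3, -5.8]
opening: 0.0132
```

```bash
python3 st.py 12
```

```text
t 15.85 fix xy [28.07 -1.19] z 0.1036 F along -17.68 lat 1.41 Fz -5.75 carr 0.1681 u [-0.2946  0.9556]
```

Request:
{"fn": "jog_arm", "kwargs": {"deltas": [{"x": -0.4, "y": 1.3, "z": -1, "twist": 0, "fingers": 0}, {"x": -0.2, "y": 0.6, "z": -2, "twist": 0, "fingers": 0}, {"x": 0, "y": 0, "z": -2.5, "twist": 0, "fingers": 0}, {"x": 0, "y": 0, "z": -2.5, "twist": 0, "fingers": 0}]}}

```text
time: 16.25
ee_pos: [0.5442, 0.0493, 0.1017]
tcp_rot: [97.2, 87.2, -66.6]
wrist_force: [0.1, -7.4, -4.7]
opening: 0.0131
```

```bash
python3 st.py 12
```

```text
t 16.25 fix xy [27.89 -1.16] z 0.1017 F along -7.13 lat 2.14 Fz -4.66 carr 0.1679 u [-0.2946  0.9556]
```

Easing 0.2 mm dropped the tool load from 17 to 7 N, so the pawl is now bearing on the tooth. I relax the rest and then open.

Request:
{"fn": "jog_arm", "kwargs": {"deltas": [{"x": 0.1, "y": -0.2, "z": -0.5, "twist": 0, "fingers": 0}, {"x": 0.1, "y": -0.2, "z": -1, "twist": 0, "fingers": 0}, {"x": 0.1, "y": -0.2, "z": -1, "twist": 0, "fingers": 0}]}}

```text
time: 16.55
ee_pos: [0.5442, 0.0493, 0.1015]
tcp_rot: [97.9, 87.2, -65.9]
wrist_force: [-1.6, -6.2, -1.7]
opening: 0.0133
```

```bash
python3 st.py 12
```

```text
t 16.55 fix xy [27.84 -1.18] z 0.1015 F along -5.5 lat 3.33 Fz -1.72 carr 0.1678 u [-0.2946  0.9556]
```

Request:
{"fn": "jog_arm", "kwargs": {"deltas": [{"x": 0, "y": 0, "z": 0, "twist": 0, "fingers": 0.3}, {"x": 0, "y": 0, "z": 0, "twist": 0, "fingers": 0.45}, {"x": 0, "y": 0, "z": 0, "twist": 0, "fingers": 0.55}, {"x": 0, "y": 0, "z": 0, "twist": 0, "fingers": 0.55}, {"x": 0, "y": 0, "z": 0, "twist": 0, "fingers": 0.55}]}}

```text
time: 17.05
ee_pos: [0.5443, 0.0495, 0.1017]
tcp_rot: [98.5, 87.2, -65.3]
wrist_force: [0.0, 0.2, 0.0]
opening: 0.0468
```

```bash
python3 st.py 13
```

```text
t 17.05 fix xy [28.01 -1.33] z 0.1017 F along 0.22 lat -0.1 Fz 0.04 carr 0.168 u [-0.2946  0.9556]
```

Request:
{"fn": "jog_arm", "kwargs": {"deltas": [{"x": 0, "y": 0, "z": 10, "twist": 0, "fingers": 0.55}, {"x": 0, "y": 0, "z": 20, "twist": 0, "fingers": 0.55}, {"x": 0, "y": 0, "z": 35, "twist": 0, "fingers": 0.55}, {"x": 0, "y": 0, "z": 55, "twist": 0, "fingers": 0.55}, {"x": 0, "y": 0, "z": 85, "twist": 0, "fingers": 0.55}, {"x": 0, "y": 0, "z": 120, "twist": 0, "fingers": 0.55}, {"x": -40, "y": -20, "z": 120, "twist": 0, "fingers": 0.55}, {"x": -80, "y": -40, "z": 120, "twist": 0, "fingers": 0.55}, {"x": -120, "y": -70, "z": 120, "twist": 0, "fingers": 0.55}, {"x": -160, "y": -100, "z": 120, "twist": 0, "fingers": 0.55}]}}

```text
time: 18.05
ee_pos: [0.3829, -0.051, 0.2229]
tcp_rot: [100.0, 87.2, -63.7]
wrist_force: [0.2, -1.9, 0.8]
opening: 0.047
```

Request:
{"fn": "jog_arm", "kwargs": {"deltas": [{"x": 0, "y": -40, "z": 0, "twist": 0, "fingers": 0.55}, {"x": 0, "y": -80, "z": 0, "twist": 0, "fingers": 0.55}, {"x": 0, "y": -120, "z": 0, "twist": 0, "fingers": 0.55}, {"x": 0, "y": -160, "z": 0, "twist": 0, "fingers": 0.55}, {"x": 0, "y": -160, "z": 0, "twist": 0, "fingers": 0.55}]}}

```text
time: 18.55
ee_pos: [0.3825, -0.2146, 0.224]
tcp_rot: [100.2, 87.1, -63.8]
wrist_force: [1.2, 0.3, -0.3]
opening: 0.0472
```

```bash
python3 st.py 14 side top
```

```text
t 18.55 fix xy [-176.64  231.1 ] z 0.224 F along -0.04 lat -1.22 Fz -0.33 carr -0.0366 u [-0.2946  0.9556]
```

View pics/side14.png

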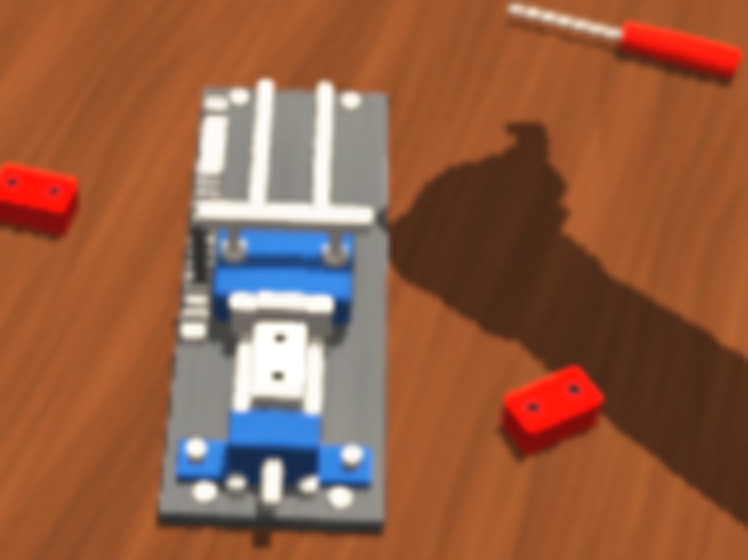

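View pics/top14.png

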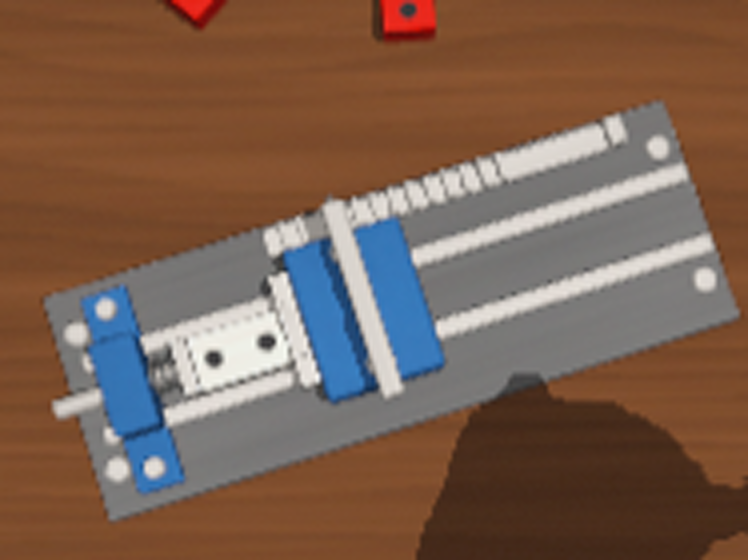

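The block is clamped between jaw and pad and the arm is clear. In the top crop the bar runs from (333,200) to (390,392), and in the side crop from (195,211) to (373,215). I triangulate its height and carriage position.

Run:
```python
from h import *
from scipy.optimize import least_squares
ct=cam(viewer.camera("top")); cs=cam(viewer.camera("side")); p=np.load("pose.npy")
t=lambda u,v,x0,y0:np.array(((u+.5)/4-.5+x0,(v+.5)/4-.5+y0))
ends=np.array([[0,-.06,0],[0,.06,0]])
U=[t(334,200,195,140),t(391,391,195,140)]; S=[t(195,209,210,150),t(373,213,210,150)]
def f(q):
    W=fix2w(p,ends+[q[0],0,q[1]]+np.zeros(3)); return np.r_[(proj(ct,W)-U).ravel(),(proj(cs,W)-S).ravel()]
r=least_squares(f,[.03,.108]); print("carr",r.x[0]+.14,"bar top z",r.x[1],r.fun.round(1))
# same with start pic
s=lambda u,v:((u+.5)/4.8-.5+235,(v+.5)/4.8-.5+160)
U=[t(540,75,195,155),t(600,268,195,155)];S=[s(133,58),s(328,60)]
r=least_squares(f,[.03,.108]); print("start carr",r.x[0]+.14,"bar top z",r.x[1],r.fun.round(1))
```

```text
carr 0.1675323208555876 bar top z 0.10906155773279963 [-0.7 -0.   0.9  0.9  1.1 -0.3 -0.1  0.3]
start carr 0.040294042720957476 bar top z 0.107786566461665 [-0.8 -0.1  0.7 -0.2  0.4 -0.5  0.2  0.6]
```

```bash
python3 -c "
from workcell import ticket
print(ticket.job_done())"
```

```text
the job is handed in; nothing more can be done
None
```

The block is clamped between the jaw and the sprung pad, the pawl is down in the 0.170 notch and the arm is clear. I handed the job in at about 19 s; the hand-in reports no verdict.

**What I did:** I gripped the release bar, lifted it 14 mm and slid the carriage out of its parking gap. The block met the pad at about carriage 0.150 and I pressed on in small steps. I first eased back towards the 0.158 notch. I estimated it would leave only about 6 N on the block, so I went on to 0.170. There I lowered the bar, eased the load onto the tooth, opened the fingers and moved away.

**Last checks:**
- **Bar down:** when I let go, the tool was at the height at which I first gripped the bar, fully down. Triangulating the bar from the last pictures gave its top at 109 mm, against 108 mm when fully down.
- **Carriage:** about 0.168 by both the arm and the cameras. This fits the pawl resting against the tooth of the 0.170 notch, at 0.1685.
- **Block:** it looks flat between jaw and pad in both views. I did not see any of the bystanders move, but I made no separate measurement of them.

**Clamp pressure:** it runs above target, at an estimated 14–16 N rather than 12 N. While pushing, the jaw force reached about 18.5 N. Both figures come from wrist force less friction and are good to about 1–2 N, so the peak may have come close to 20 N.

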